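# Free-play check on the friction tester

## Task

Check the friction tester's load beam before a run: with the fingertips, gently press the yellow pad at the end of the beam down by about 15 mm, then let it spring back up and come away. After that press the green button on the control box, lightly but fully, to log the check, and withdraw. Do not grip or lift the beam, do not touch the red and blue buttons, and leave the cups, the bottle and the weight where they stand.

Things in the scene. Friction and masses are not known exactly. Their poses are not given: they have to be found in the camera images.
- tester: Fixed aluminium friction tester: two side plates (170 mm high), motor and desk lamp behind. Origin on the table under the beam's hinge. The beam points along its -y axis, out to y = -315 mm; z up. Plates, motor and base span x -85 to 85, y -50 to 450 mm, up to 205 mm high; the lamp dome hangs 380 to 452 mm high over y = 170.
- beam (a joint): Angle of the load beam, a 22 mm square steel bar hinged 115 mm above the table: 0 at rest (level), grows as the yellow pad goes down (0.01 rad = 2.8 mm at the pad); hard stop at 0.11 (31 mm down). A spring brings it back: 0.4 N per mm at the pad, about 6 N at 15 mm. More than 26 mm down overloads the tester. Lifting reads negative.
- pad_top (a point): Centre of the top face of the yellow plastic pad, the spot to press; 132 mm above the table at rest. The pad is 40 x 40 mm and 6 mm thick, on top of the beam, 280 mm from its hinge and near its free end.
- box: Fixed grey control box, 120 x 250 x 50 mm, with three push buttons in a row along its y axis, 75 mm apart, in any order. Origin at the centre of its underside, z up.
- green_base: Black housing of the green button, 46 mm across and 12 mm high, on the box's top. Origin at the centre of its underside.
- green (a joint): Travel of the green button: 0 is out, 0.006 m is fully down; it springs back. Fully down takes 5 N.
- green_top (a point): Centre of the top of the green button's cap, 30 mm across, 72 mm above the table when out; press straight down here.
- red (a joint): Travel of the red button (m), 0 is out. Leave it alone.
- red_top (a point): Centre of the top of the red button's cap, 30 mm across.
- red_base: Black housing of the red button, 46 mm across, 12 mm high; part of the button, not to be touched.
- blue (a joint): Travel of the blue button (m), 0 is out. Leave it alone.
- blue_top (a point): Centre of the top of the blue button's cap, 30 mm across.
- blue_base: Black housing of the blue button, 46 mm across, 12 mm high; part of the button, not to be touched.
- cup_a: Clear plastic cup, loose, 68 mm across the rim, 75 mm high, beyond the control box. Origin at the centre of its underside.
- cup_b: White plastic cup, loose, same size, beyond the control box. Origin at the centre of its underside.
- bottle: Amber bottle with a black label and white cap, loose, 50 mm across, 120 mm high, beside the box's right end. Origin at the centre of its underside.
- weight: Round steel weight with a small knob, loose, 76 mm across, 54 mm high, on the robot's side of the beam. Origin at the centre of its underside.

How it is judged (in metres and radians):
On the way, in this order (a step that is already met when the one before it is completed fails the run):
1. the yellow pad is pressed down by at least 10 mm with the fingers (value of joint beam above 0.036 rad and horizontal distance between the grasp point and pad_top below 0.04 m and contact force between the fingers and tester above 0.5 N), for 0.1 s.
2. the beam has sprung back and the fingers are off it (value of joint beam below 0.01 rad and contact force between the fingers and tester below 0.1 N), for 0.2 s.
3. the green button is pressed, at least 4.5 mm, with the fingers (value of joint green above 0.0045 m and contact force between the fingers and green_base above 0.5 N), for 0.05 s.
At the end, for the whole second after the job is handed in: The beam is back at rest (within 0.01 rad of level), all three buttons are out (within 1.5 mm), and the cups, bottle and weight stand upright and at rest within 15 mm of where they started (value of joint beam between -0.01 and 0.01 rad and value of joint each of green, red, blue below 0.0015 m and distance of each of cup_a, cup_b, bottle, weight from where it was at the start of the episode below 0.015 m and angle between each of cup_a, cup_b, bottle, weight's own z axis and vertical below 0.15 rad and linear speed of each of cup_a, cup_b, bottle, weight below 0.02 m/s); the robot touches nothing.
It fails at once if the yellow pad is pushed more than 26 mm down (value of joint beam above 0.093 rad).
It fails at once if the pad or another part of the tester is pressed or gripped with more than 18 N, or the green button with more than 25 N (contact force between the fingers and tester above 18 N or contact force between the fingers and green_base above 25 N).
It fails at once if the beam is lifted by more than 8 mm at the pad (value of joint beam below -0.03 rad).
It fails at once if the red or the blue button is touched (contact force between any of the fingers, the arm and red_base above 0.5 N or contact force between any of the fingers, the arm and blue_base above 0.5 N).
It fails at once if a cup, the bottle or the weight is moved by more than 15 mm, lifted or tipped (not (distance of each of cup_a, cup_b, bottle, weight from where it was at the start of the episode below 0.015 m and angle between each of cup_a, cup_b, bottle, weight's own z axis and vertical below 0.15 rad)).
It also fails if it takes over 43 s, if anything falls off the work surface, if the arm or the gripper's body presses on something with over 40 N, if the wrist force passes 120 N, or if a joint passes its speed limit or range.

## Robot

A 6-joint arm with a two-finger parallel gripper is mounted at the origin on the work surface. World frame = base frame: x ahead of the robot, y to its left, z up, the work surface at z = 0. Lengths are in m, angles in degrees, forces in N, time in s.
With the tool pointing down it reaches from about 0.35 to 0.975 m from the base axis. Payload 17.4 kg.
Tool frame: the origin (TCP) lies at the very end of the fingers, on their centre line; the grasp point (between the pads) lies 19 mm behind it (manip.hold_point_z is the distance from the TCP to the grasp point, in m); z points along the fingers, y is the line along which they close (so a half turn about z gives the same grasp; the last joint's range is limited). The gripper opens to 85 mm and grips with 20 to 120 N. Pads are 22 mm wide; open, the fingers measure 114 mm over their backs; the gripper's body (76 mm by 85 mm) begins 54 mm behind the grasp point. The pads swing forward as they close: fully open they stand 13 mm farther back than shut.
Start: joints at [-74.645, 6.646, 82.598, -0, 90.757, -2.166], TCP at [0.203, -0.644, 0.231] pointing down, gripper open.
Joint ranges: [-162.19, 162.19], [-47.58, 125.68], [4.15, 143.07], [-65.23, 245.23], [0.69, 171.88], [-170.13, 170.13]. Speed limits (degrees/s): [108.29, 108.29, 127.2, 180, 180, 180].

## Interface

Orientations are given as a 3x3 rotation matrix whose columns are the frame's x, y, z axes.
In Python, from bench import manip, eyes gives the robot as it stands. The module is installed in compiled form; this text tells all that it offers.
- The arm moves only by the tool play_rows, never from a script. Its argument "increments" is a list of rows, each an object with "delta_pos": the shift along the tool's x, y, z in m, a list of three; "angular": the turn, a rotation vector about the tool's x, y, z in rad, a list of three; "grip": the opening, from -1 (shut) to 1 (fully open). In form: [{"delta_pos": [dx, dy, dz], "angular": [wx, wy, wz], "grip": grip}, ...]. A call has 1 to 5 rows; each row shifts and turns the commanded pose from where the row before left it, along the tool's axes as they then stand; what a row does not reach is not made up. A row lasts 1/8 s, in which the tool goes at most 62.5 mm and 10.7 degrees, less where a joint would pass 70% of its speed; a pose out of reach is approached as far as the arm can. A call with a gripper value outside its range is refused whole. The fingers move at their own pace and stop on an object; "newtons" is the grip in N (left out, the last holds). Time passes only in rows, so rows that do not move let the fingers close. It gives the time, the measured TCP pose, the force, the opening and the grip force at its end, in the units of the state.
- manip.state(): the state, without advancing time (a new reading comes with each control period).
- eyes.snapshot(name): name is "scene" or "top"; returns a dict with "color" (480x640x3 uint8, red, green, blue), "z_map" (480x640 float32, m along the optical axis (not along the pixel's ray), 0 where there is no reading), "fx", "fy", "cx", "cy" (pixels), "R" (3x3) and "t" (3): a world point X has camera coordinates R X + t. Camera axes: x right, y down, z forward; pixel columns grow to the right and rows downward; lengths in m; the calibration is good to about 2 mm. A picture is of the moment at which its call begins.
- manip.close_job(): hands the job in; it is judged then, once.
The state is a dict: "clock": time; "joints": joint angles; "qd": joint speeds; "tau": joint torques, N m; "position": TCP position; "tcp_rot": TCP orientation; "contact_force": force on the tool from outside, world axes, zero at the start; "moment": the same for the moment, N m; "grip_width": finger opening in m; "grasp_force": force on a finger pad.
Only numpy, scipy, OpenCV 4.12 (cv2) and the standard library are available. Lean on these libraries where they do the work, as an engineer would, in place of code of your own. Each camera call takes 0.05 s, during which the arm holds its last target. There are 200 camera calls.

## Working session

There is one attempt and no reset: what is moved stays moved. The work goes in short steps, Python scripts to look and compute and a tool call to move; the robot and the scene stay as the last step left them, time stands still between calls to the robot, and variables do not carry over. Pictures are saved under pics/ and viewed, at most 10 in all, crops included, and the job is handed in when it is done.

Besides the shell and the picture viewer there is one more tool, called after "Emit:" by a JSON object that holds its "fn" and its "kwargs". play_rows: Moves the arm, as the interface text tells. Its arguments: {"type":"object","properties":{"increments":{"type":"array"},"newtons":{"type":"number"}},"required":["increments"]}

```bash
mkdir -p pics
cat > h.py <<'E'
import numpy as np, cv2
from bench import manip, eyes
def pts(s):
    z=s["z_map"]; v,u=np.mgrid[:480,:640]
    c=np.stack([(u-s["cx"])/s["fx"]*z,(v-s["cy"])/s["fy"]*z,z],-1)
    return (c-np.array(s["t"]))@np.array(s["R"])
def masks(s):
    h=cv2.cvtColor(s["color"],cv2.COLOR_RGB2HSV)
    r=lambda a,b:cv2.inRange(h,a,b)
    return {"yellow":r((22,120,100),(34,255,255)),"green":r((45,100,50),(85,255,255)),"blue":r((100,120,60),(125,255,255)),"red":r((0,150,80),(6,255,255))|r((174,150,80),(180,255,255))}
def ray(s,u,v,h):
    R=np.array(s["R"]);o=-R.T@np.array(s["t"]);d=R.T@np.array([(u-s["cx"])/s["fx"],(v-s["cy"])/s["fy"],1])
    return o+d*(h-o[2])/d[2]
E
python3 - <<'E'
from h import *
st=manip.state();print({k:np.round(st[k],3).tolist() for k in("clock","position","tcp_rot","contact_force","grip_width")},manip.hold_point_z)
for n in("scene","top"):
    s=eyes.snapshot(n);cv2.imwrite(f"pics/{n}0.png",s["color"][...,::-1]);P=pts(s)
    print(n,"cam",np.round(-np.array(s["R"]).T@s["t"],3))
    for k,m in masks(s).items():
        N,L,S,C=cv2.connectedComponentsWithStats(m)
        for i in range(1,N):
            if S[i,4]>40:
                q=P[(L==i)&(s["z_map"]>0)]
                print(k,S[i],C[i].round(1),np.median(q,0).round(3) if len(q) else None, ray(s,*C[i],.132 if k=="yellow" else .072).round(3))
E
```

```text
{'clock': 0.0, 'position': [0.203, -0.643, 0.231], 'tcp_rot': [[0.954, 0.301, -0.0], [0.301, -0.954, 0.001], [0.0, -0.001, -1.0]], 'contact_force': [-0.22, 0.107, 0.1], 'grip_width': 0.086} 0.0187
scene cam [ 1.187 -0.056  1.035]
yellow [368 232  24  19 340] [379.4 240.8] [0.575 0.109 0.131] [0.575 0.108 0.132]
green [196 232  14  12 129] [203.  237.2] [ 0.501 -0.245  0.071] [ 0.502 -0.245  0.072]
blue [231 238  14  12 136] [237.6 243.4] [ 0.521 -0.173  0.071] [ 0.522 -0.173  0.072]
red [162 226  14  11 120] [168.7 231.1] [ 0.482 -0.317  0.071] [ 0.482 -0.317  0.072]
top cam [ 0.381 -0.034  1.257]
yellow [266 202  16  18 267] [273.5 210.6] [0.574 0.106 0.132] [0.574 0.106 0.132]
green [412 242  11  12 103] [417.2 247.4] [ 0.501 -0.247  0.072] [ 0.501 -0.247  0.072]
blue [383 233  11  12 106] [388.  238.6] [ 0.52  -0.175  0.072] [ 0.521 -0.175  0.072]
red [441 251  12  11  99] [446.6 256.1] [ 0.481 -0.32   0.072] [ 0.481 -0.32   0.072]
```

View pics/scene0.png

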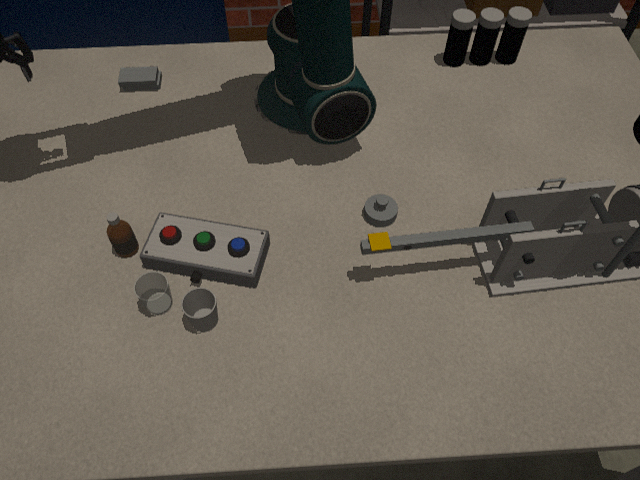

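View pics/top0.png

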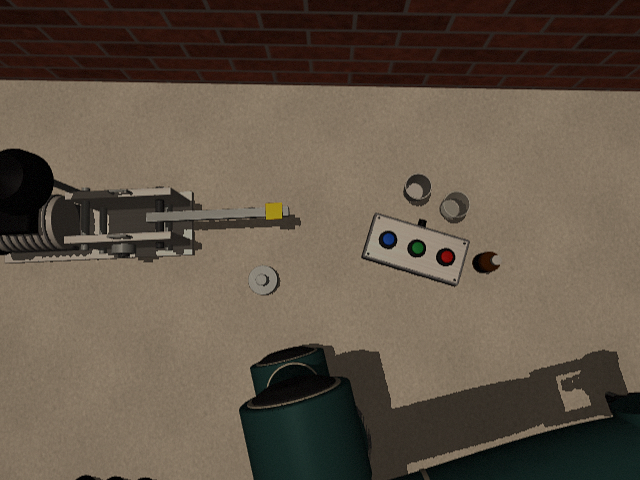

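Scene view: the yellow pad is at (379,241). The buttons are red (169,231), green (203,237) and blue (238,243), with the weight at (380,209). Top view agrees: pad (273,211), green (417,247). The path at z = 0.23 is clear, so I'm shutting the fingers and moving toward the pad.

Emit:
{"fn": "play_rows", "kwargs": {"increments": [{"delta_pos":[0.02,-0.02,0],"angular":[0,0,0],"grip":-1},{"delta_pos":[0.04,-0.042,0],"angular":[0,0,0],"grip":-1},{"delta_pos":[0.04,-0.042,0],"angular":[0,0,0],"grip":-1},{"delta_pos":[0.04,-0.042,0],"angular":[0,0,0],"grip":-1},{"delta_pos":[0.04,-0.042,0],"angular":[0,0,0],"grip":-1}], "newtons": 20}}

```text
clock: 0.72
position: [0.3186, -0.4085, 0.231]
tcp_rot: [[0.954, 0.301, -0.0], [0.301, -0.954, 0.0], [0.0, -0.0, -1.0]]
contact_force: [0.7, 0.9, -0.5]
grip_width: 0.0
grasp_force: 0.0
```

Emit:
{"fn": "play_rows", "kwargs": {"increments": [{"delta_pos":[0.04,-0.042,0],"angular":[0,0,0],"grip":-1},{"delta_pos":[0.04,-0.042,0],"angular":[0,0,0],"grip":-1},{"delta_pos":[0.04,-0.042,0],"angular":[0,0,0],"grip":-1},{"delta_pos":[0.04,-0.042,0],"angular":[0,0,0],"grip":-1},{"delta_pos":[0.04,-0.042,0],"angular":[0,0,0],"grip":-1}]}}

```text
clock: 1.35
position: [0.4461, -0.1479, 0.2313]
tcp_rot: [[0.954, 0.301, 0.0], [0.301, -0.954, -0.0], [0.0, 0.0, -1.0]]
contact_force: [0.4, -0.5, -0.1]
grip_width: 0.0
grasp_force: 0.0
```

Emit:
{"fn": "play_rows", "kwargs": {"increments": [{"delta_pos":[0.04,-0.042,0],"angular":[0,0,0],"grip":-1},{"delta_pos":[0.04,-0.042,0],"angular":[0,0,0],"grip":-1},{"delta_pos":[0.04,-0.042,0],"angular":[0,0,0],"grip":-1},{"delta_pos":[0.04,-0.042,0],"angular":[0,0,0],"grip":-1},{"delta_pos":[0,0,0],"angular":[0,0,0],"grip":-1}]}}

```text
clock: 1.98
position: [0.5484, 0.0616, 0.2304]
tcp_rot: [[0.952, 0.305, -0.002], [0.305, -0.952, 0.0], [-0.001, -0.001, -1.0]]
contact_force: [-0.2, 0.2, 0.7]
grip_width: -0.0002
grasp_force: 0.0
```

Emit:
{"fn": "play_rows", "kwargs": {"increments": [{"delta_pos":[0.02,-0.018,0.01],"angular":[0,0,0],"grip":-1},{"delta_pos":[0.0185,-0.0175,0.025],"angular":[0,0,0],"grip":-1},{"delta_pos":[0,0,0.025],"angular":[0,0,0],"grip":-1},{"delta_pos":[0,0,0.01],"angular":[0,0,0],"grip":-1},{"delta_pos":[0,0,0],"angular":[0,0,0],"grip":-1}]}}

```text
clock: 2.6
position: [0.5735, 0.1034, 0.1612]
tcp_rot: [[0.954, 0.3, -0.001], [0.3, -0.954, -0.0], [-0.001, -0.0, -1.0]]
contact_force: [1.0, -0.3, 0.6]
grip_width: 0.0
grasp_force: 0.0
```

Run:
```python
from h import *
st=manip.state();print(st["position"],st["contact_force"])
a=eyes.snapshot("scene")["color"][180:300,300:460];b=eyes.snapshot("top")["color"][150:270,200:360]
cv2.imwrite("pics/c1.png",cv2.resize(np.vstack([a,b])[...,::-1],None,fx=2.5,fy=2.5,interpolation=2))
```

```text
[0.57351099 0.10336546 0.16122409] [ 1.02496895 -0.33836318  0.63585105]
```

View pics/c1.png

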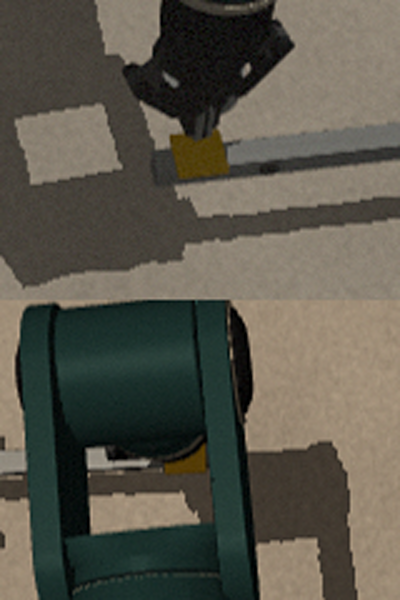

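The crop shows the shut fingertips at about (205,135), right over the pad at (200,157). Pressing down in steps while watching the force.

Emit:
{"fn": "play_rows", "kwargs": {"increments": [{"delta_pos":[0.001,-0.003,0.01],"angular":[0,0,0],"grip":-1},{"delta_pos":[0,0,0.01],"angular":[0,0,0],"grip":-1},{"delta_pos":[0,0,0.007],"angular":[0,0,0],"grip":-1},{"delta_pos":[0,0,0.005],"angular":[0,0,0],"grip":-1},{"delta_pos":[0,0,0],"angular":[0,0,0],"grip":-1}]}}

```text
clock: 3.32
position: [0.5737, 0.1072, 0.129]
tcp_rot: [[0.954, 0.301, -0.0], [0.301, -0.954, -0.0], [-0.0, -0.0, -1.0]]
contact_force: [-0.8, 0.1, 1.5]
grip_width: -0.0002
grasp_force: 0.6
```

Emit:
{"fn": "play_rows", "kwargs": {"increments": [{"delta_pos":[0,0,0.004],"angular":[0,0,0],"grip":-1},{"delta_pos":[0,0,0.004],"angular":[0,0,0],"grip":-1},{"delta_pos":[0,0,0.004],"angular":[0,0,0],"grip":-1},{"delta_pos":[0,0,0],"angular":[0,0,0],"grip":-1},{"delta_pos":[0,0,0],"angular":[0,0,0],"grip":-1}]}}

```text
clock: 3.95
position: [0.5741, 0.107, 0.1176]
tcp_rot: [[0.954, 0.301, 0.001], [0.301, -0.954, -0.0], [0.001, 0.0, -1.0]]
contact_force: [-0.1, -3.9, 6.3]
grip_width: -0.0001
grasp_force: 3.0
```

14.5 mm down at 6.3 N, as expected. Releasing upward.

Emit:
{"fn": "play_rows", "kwargs": {"increments": [{"delta_pos":[0,0,-0.005],"angular":[0,0,0],"grip":-1},{"delta_pos":[0,0,-0.007],"angular":[0,0,0],"grip":-1},{"delta_pos":[0,0,-0.01],"angular":[0,0,0],"grip":-1},{"delta_pos":[0,0,-0.025],"angular":[0,0,0],"grip":-1},{"delta_pos":[0,0,-0.03],"angular":[0,0,0],"grip":-1}]}}

```text
clock: 4.58
position: [0.5734, 0.1073, 0.195]
tcp_rot: [[0.954, 0.301, -0.001], [0.301, -0.954, 0.0], [-0.001, -0.0, -1.0]]
contact_force: [0.2, 0.1, -0.2]
grip_width: 0.0
grasp_force: 0.0
```

Emit:
{"fn": "play_rows", "kwargs": {"increments": [{"delta_pos":[0,0,0],"angular":[0,0,0],"grip":-1},{"delta_pos":[0,0,0],"angular":[0,0,0],"grip":-1},{"delta_pos":[0,0,0],"angular":[0,0,0],"grip":-1}]}}

```text
clock: 4.95
position: [0.5735, 0.1072, 0.1933]
tcp_rot: [[0.954, 0.301, -0.002], [0.301, -0.954, -0.0], [-0.002, -0.0, -1.0]]
contact_force: [-0.5, -0.4, -0.4]
grip_width: 0.0001
grasp_force: 0.0
```

Run:
```python
from h import *
st=manip.state();print(st["clock"],st["position"],st["contact_force"])
s=eyes.snapshot("scene");m=masks(s);P=pts(s)
for k,h in(("yellow",.132),("green",.072)):
    M=cv2.moments(m[k],True);q=P[(m[k]>0)&(s["z_map"]>0)];print(k,M["m00"],np.median(q,0),ray(s,M["m10"]/M["m00"],M["m01"]/M["m00"],h))
g=np.array([.5015,-.246,.1]);d=np.array(st["tcp_rot"]).T@(g-st["position"]);print("tool delta",d)
```

```text
4.95 [0.57345344 0.10720608 0.19329332] [-0.48144888 -0.39780671 -0.44418568]
yellow 5.0 [0.58540505 0.12872317 0.13115247] [0.58834865 0.12828356 0.132     ]
green 1564.0 [0.55459559 0.08861704 0.53043626] [0.03902822 0.18087932 0.072     ]
tool delta [-0.17481192  0.31518434  0.09346178]
```

The pad is back at 0.131 m and the contact force is zero. On to the green button.

Emit:
{"fn": "play_rows", "kwargs": {"increments": [{"delta_pos":[-0.012,0.0215,0],"angular":[0,0,0],"grip":-1},{"delta_pos":[-0.0225,0.041,0],"angular":[0,0,0],"grip":-1},{"delta_pos":[-0.0225,0.041,0],"angular":[0,0,0],"grip":-1},{"delta_pos":[-0.0225,0.041,0],"angular":[0,0,0],"grip":-1},{"delta_pos":[-0.0225,0.041,0],"angular":[0,0,0],"grip":-1}]}}

```text
clock: 5.62
position: [0.5318, -0.1017, 0.1938]
tcp_rot: [[0.954, 0.301, -0.001], [0.301, -0.954, 0.0], [-0.0, -0.0, -1.0]]
contact_force: [0.4, -0.7, -0.1]
grip_width: 0.0
grasp_force: 0.0
```

Emit:
{"fn": "play_rows", "kwargs": {"increments": [{"delta_pos":[-0.0225,0.041,0],"angular":[0,0,0],"grip":-1},{"delta_pos":[-0.0225,0.041,0],"angular":[0,0,0],"grip":-1},{"delta_pos":[-0.0225,0.041,0],"angular":[0,0,0],"grip":-1},{"delta_pos":[0,0,0.03],"angular":[0,0,0],"grip":-1},{"delta_pos":[0,0,0.03],"angular":[0,0,0],"grip":-1}]}}

```text
clock: 6.25
position: [0.5047, -0.2386, 0.1331]
tcp_rot: [[0.954, 0.3, -0.0], [0.3, -0.954, 0.0], [-0.0, -0.0, -1.0]]
contact_force: [0.5, -0.0, -0.1]
grip_width: 0.0001
grasp_force: 0.0
```

Run:
```python
from h import *
st=manip.state();print(st["clock"],st["position"],st["contact_force"])
g=np.array([.5015,-.246,.09]);d=np.array(st["tcp_rot"]).T@(g-st["position"]);print("tool delta",d)
a=eyes.snapshot("scene")["color"][170:290,120:320]
s=eyes.snapshot("top");m=masks(s)["yellow"];M=cv2.moments(m,True);print(M["m00"],ray(s,M["m10"]/M["m00"],M["m01"]/M["m00"],.132),np.median(pts(s)[m>0],0))
cv2.imwrite("pics/c2.png",cv2.resize(a[...,::-1],None,fx=4,fy=4,interpolation=2))
```

```text
6.25 [ 0.50471094 -0.23857128  0.13308252] [ 0.54148641 -0.03847191 -0.11456434]
tool delta [-0.00528384  0.00613747  0.04308146]
267.0 [0.57356103 0.10575415 0.132     ] [0.57361403 0.10599018 0.13184108]
```

View pics/c2.png

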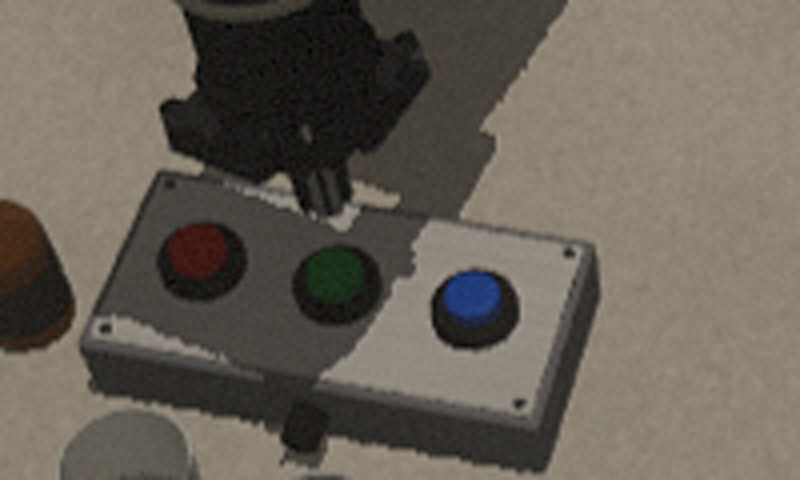

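The crop shows the fingertips at (325,205), above the green cap at (335,275), and the pad is back at its rest height. Correcting sideways and lowering.

Emit:
{"fn": "play_rows", "kwargs": {"increments": [{"delta_pos":[-0.0053,0.006,0.015],"angular":[0,0,0],"grip":-1},{"delta_pos":[0,0,0.018],"angular":[0,0,0],"grip":-1},{"delta_pos":[0,0,0.01],"angular":[0,0,0],"grip":-1},{"delta_pos":[0,0,0.01],"angular":[0,0,0],"grip":-1},{"delta_pos":[0,0,0],"angular":[0,0,0],"grip":-1}]}}

```text
clock: 6.98
position: [0.5016, -0.2451, 0.0806]
tcp_rot: [[0.954, 0.301, -0.001], [0.301, -0.954, 0.001], [-0.001, -0.001, -1.0]]
contact_force: [-0.7, 0.4, -0.5]
grip_width: 0.0001
grasp_force: 0.0
```

Emit:
{"fn": "play_rows", "kwargs": {"increments": [{"delta_pos":[0,0,0.006],"angular":[0,0,0],"grip":-1},{"delta_pos":[0,0,0.004],"angular":[0,0,0],"grip":-1},{"delta_pos":[0,0,0.003],"angular":[0,0,0],"grip":-1},{"delta_pos":[0,0,0],"angular":[0,0,0],"grip":-1},{"delta_pos":[0,0,0],"angular":[0,0,0],"grip":-1}]}}

```text
clock: 7.6
position: [0.5019, -0.2453, 0.0686]
tcp_rot: [[0.954, 0.301, 0.0], [0.301, -0.954, -0.0], [0.0, 0.0, -1.0]]
contact_force: [-0.3, 1.6, 3.3]
grip_width: 0.0001
grasp_force: 1.6
```

Emit:
{"fn": "play_rows", "kwargs": {"increments": [{"delta_pos":[0,0,0.001],"angular":[0,0,0],"grip":-1},{"delta_pos":[0,0,0.001],"angular":[0,0,0],"grip":-1},{"delta_pos":[0,0,0],"angular":[0,0,0],"grip":-1}]}}

```text
clock: 7.98
position: [0.5019, -0.2453, 0.0664]
tcp_rot: [[0.954, 0.301, 0.0], [0.301, -0.954, -0.0], [0.0, 0.0, -1.0]]
contact_force: [0.8, 0.3, 3.8]
grip_width: -0.0001
grasp_force: 2.3
```

Emit:
{"fn": "play_rows", "kwargs": {"increments": [{"delta_pos":[0,0,0.0005],"angular":[0,0,0],"grip":-1},{"delta_pos":[0,0,0.0005],"angular":[0,0,0],"grip":-1},{"delta_pos":[0,0,0],"angular":[0,0,0],"grip":-1}]}}

```text
clock: 8.35
position: [0.502, -0.2454, 0.0659]
tcp_rot: [[0.954, 0.301, 0.0], [0.301, -0.954, -0.0], [0.0, 0.0, -1.0]]
contact_force: [-2.0, 2.6, 10.0]
grip_width: -0.0001
grasp_force: 5.2
```

Fully down: it stopped at 0.0659 m and the force rose to 10 N. Withdrawing.

Emit:
{"fn": "play_rows", "kwargs": {"increments": [{"delta_pos":[0,0,-0.006],"angular":[0,0,0],"grip":-1},{"delta_pos":[0,0,-0.02],"angular":[0,0,0],"grip":-1},{"delta_pos":[0,0,-0.04],"angular":[0,0,0],"grip":-1},{"delta_pos":[0,0,-0.05],"angular":[0,0,0],"grip":-1},{"delta_pos":[0,0,-0.02],"angular":[0,0,0],"grip":-1}]}}

```text
clock: 8.98
position: [0.5022, -0.2456, 0.2054]
tcp_rot: [[0.954, 0.301, 0.003], [0.301, -0.954, -0.002], [0.003, 0.003, -1.0]]
contact_force: [0.4, -0.7, -0.1]
grip_width: -0.0001
grasp_force: 0.0
```

Emit:
{"fn": "play_rows", "kwargs": {"increments": [{"delta_pos":[0,0,0],"angular":[0,0,0],"grip":-1},{"delta_pos":[0,0,0],"angular":[0,0,0],"grip":-1},{"delta_pos":[0,0,0],"angular":[0,0,0],"grip":-1}]}}

```text
clock: 9.35
position: [0.5014, -0.2451, 0.1997]
tcp_rot: [[0.954, 0.301, -0.002], [0.301, -0.954, 0.001], [-0.002, -0.002, -1.0]]
contact_force: [0.2, -0.1, -0.3]
grip_width: -0.0003
grasp_force: 0.0
```

Run:
```python
from h import *
st=manip.state();print(st["clock"],st["position"],st["contact_force"])
s=eyes.snapshot("scene");m=masks(s);P=pts(s)
for k in m:
    q=P[(m[k]>0)&(P[...,2]<.14)&(P[...,0]>.4)&(s["z_map"]>0)];print(k,len(q),np.median(q,0).round(4))
cv2.imwrite("pics/end.png",s["color"][...,::-1])
```

```text
9.35 [ 0.50138909 -0.2450793   0.19972603] [ 0.23893809 -0.1084911  -0.31993127]
yellow 344 [0.5751 0.1084 0.1314]
green 42 [ 0.5058 -0.2387  0.0711]
blue 138 [ 0.5216 -0.1727  0.0713]
red 0 [nan nan nan]
  return _methods._mean(a, axis=axis, dtype=dtype,
  ret = um.true_divide(
```

View pics/end.png

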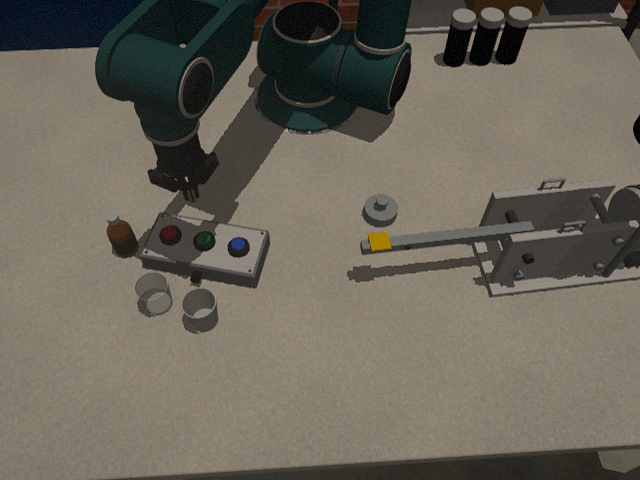

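The gripper is clear at (190,185) above the box. The green cap at (203,240) is out, the pad at (379,241) is level, and the bottle, cups and weight are where they started.

```bash
python3 -c "
from bench import manip
print(manip.close_job())"
```

```text
the job is handed in; nothing more can be done
None
```

I pressed the yellow pad down about 14.5 mm at 6.3 N and it sprang back level, then pressed the green button fully (10 N) and withdrew clear; nothing else appeared to move, and the job is handed in, with no verdict shown.

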